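# Load the feed bottle and raise its carrier to the yellow rung

### The arm

A 6-joint arm with a two-finger parallel gripper is mounted at the origin on the work surface; the furniture and walls round the work are solid. World frame = base frame: x ahead of the robot, y to its left, z up, the work surface at z = 0. Lengths are in mm, angles in degrees, forces in N, time in s.
With the tool pointing down it reaches from about 300 to 750 mm from the base axis. Payload 8.5 kg.
Tool frame: the origin (TCP) lies where the fingers leave the gripper's body, on its centre line; the fingertips stand 73 mm ahead of it and the grasp point (between the pads) lies 54 mm ahead of it (grasp_offset is the distance from the TCP to the grasp point, in mm); z points along the fingers, y is the direction in which the jaws open and shut (so a half turn about z gives the same grasp; the last joint's range is limited). The gripper opens to 85 mm and grips with 20 to 120 N. Pads are 22 mm wide; open, the fingers measure 114 mm over their backs; the gripper's body (76 mm by 85 mm) begins 54 mm behind the grasp point. The pads swing forward as they close: fully open they stand 13 mm farther back than shut.
Start: joints at [55.159, 21.807, 74.336, -0, 83.858, -12.336], TCP at [210.517, 508.098, 303.922] pointing down, gripper open.
Joint ranges: [-178.18, 178.18], [-50.72, 133.34], [12.68, 142.11], [-81.47, 261.47], [9.98, 163.14], [-165.26, 165.26]. Speed limits (degrees/s): [136.94, 136.94, 180, 180, 180, 180].

### API

Orientations are given as a 3x3 rotation matrix whose columns are the frame's x, y, z axes.
In Python, from cell import * gives the robot as it stands. The module is installed in compiled form; this text tells all that it offers.
- The arm moves only by the shell command python3 -m pendant 'ROWS' [OPENING]. ROWS is JSON, a list of rows, each a list of 6 numbers: the shift along the tool's x, y, z in m, then the turn, a rotation vector about the tool's x, y, z in rad. A call has 1 to 5 rows; each row is the pose to reach, as a shift and turn from the pose measured when the call began, along the tool's axes at that moment; what a row does not reach only later rows make up. A row lasts 1/12 s, in which the tool goes at most 41.7 mm and 7.16 degrees, less where a joint would pass 70% of its speed; a pose out of reach is approached as far as the arm can. A call with a gripper value outside its range is refused whole. OPENING is the closure, from -1 (fully open) to 1 (shut), set as the call begins (- or left out, the last holds). The fingers move at their own pace and stop on an object; the grip force is fixed at half the most. Time passes only in rows, so rows that repeat a pose let the fingers close. It gives the time, the measured TCP pose, the force and the opening at its end, in the units of the state.
- read_state(): the state, without advancing time (a new reading comes with each control period).
- snapshot(name): name is "scene" or "top"; returns (picture, depth): 384x512x3 uint8, red, green, blue; 384x512 float32, mm along the optical axis (not along the pixel's ray), 0 where there is no reading.
- camera_model(name): a dict with "intrinsics" (3x3 intrinsics, pixels), "world_to_cam" (4x4, takes a point from world to camera coordinates). Camera axes: x right, y down, z forward; pixel columns grow to the right and rows downward; lengths in mm; the calibration is good to about 2 mm. A picture is of the moment at which its call begins. camera_model takes no time and is no camera call.
- sign_off(): hands the job in, once; it reports no verdict.
The state is a dict: "t": time; "joint_pos": joint angles; "qvel": joint speeds; "joint_efforts": joint torques, N m; "ee_pos": TCP position; "eef_rot": TCP orientation; "wrist_force": force on the tool from outside, world axes, zero at the start; "torque": the same for the moment, N m; "finger_gap": opening from 0.0 (shut) to 1.0 (fully open).
Only numpy, scipy, OpenCV 4.12 (cv2) and the standard library are available. Lean on these libraries where they do the work, as an engineer would, in place of code of your own. Each camera call takes 0.05 s, during which the arm holds its last target.

### The job

Stand the red-capped bottle upright in the white tray of the sloping ladder lift while the lift is still down. Then raise the carrier up the slope until its red pawl has clicked past the yellow rung, and let it back down gently, never letting it drop, until the pawl hangs on the yellow rung and holds it. Leave the bottle standing in the tray and do not disturb the other two bottles.

Things in the scene. Friction and masses are not known exactly. Their poses are not given: they have to be found in the camera images.
- red_bottle: Loose white plastic reagent bottle with a red cap, 56 mm diameter, 113 mm tall (straight body up to about 75 mm, then the shoulder; cap 32 mm diameter, from 95 mm up), about 0.25 kg. Origin: centre of its underside, z up along the bottle. The one to load.
- yellow_bottle: Loose white reagent bottle with a yellow cap, 60 mm diameter, 118 mm tall; origin at the centre of its underside. To be left alone.
- blue_bottle: Loose white reagent bottle with a blue cap, 64 mm diameter, 144 mm tall; origin at the centre of its underside. To be left alone.
- stand: Fixed ladder stand, 280 mm long (x) by 138 mm wide (y): two aluminium rails sloping up at 30 degrees along the stand's +x, joined by three round rungs 11 mm thick, 50 mm apart along the slope; the middle rung is yellow, the others bare steel. Origin: centre of its foot on the bench, x uphill (horizontal), z up. Rails' low end near the bench, high end at z = 0.17.
- carrier (a joint): Travel of the carrier up the slope (m): 0 = down, end stop at 0.165; direction (0.866, 0, 0.5) in the stand's frame. The pawl hangs on the first rung at 0.035, the yellow one at 0.085, the third at 0.135: raise it a few mm beyond, then lower it onto the rung. Nearly frictionless, it slides back unless held (3 N empty, 4.5 N loaded). Past the third rung it cannot come back to the yellow.
- pawl (a joint): Angle of the red gravity pawl on the carrier's +y side (rad): 0 = hanging down on its stop, ready to hold; it is lifted up to about 0.3 while a rung passes under it and then falls back to 0 by itself.
- tray_centre (a point): Centre of the floor of the carrier's white tray (floor level; moves with the carrier, axes parallel to the stand's). The tray stays level; it is 84 mm square inside with a rim 12 mm high and 5 mm thick. At joint 0 its floor is 102 mm above the bench.
- push_face (a point): Centre of the outer (downhill) face of the carrier's upright blue push panel (moves with the carrier; the face looks along the stand's -x). Panel 110 mm wide (y), 36 mm high, 10 mm thick, on two thin posts; its face is 92 mm downhill of the tray centre and this point 90 mm above the tray floor. Free space downhill of it: it can be pushed uphill with closed fingertips from above.
- yellow_rung_end (a point): Centre of the end of the yellow rung on the pawl's side (fixed to the stand).
Not all that is in view belongs to the job. What is shaped like the red_bottle but brown or turquoise is not meant.

How it is judged:
By the outcome, as a careful person would: the job done as asked, in the order asked, and still so for the second after the job is handed in, with the robot touching nothing.
It also fails if it takes over 53 s, if anything falls off the work surface, if the arm or the gripper's body presses on something with over 40 N, if the wrist force passes 120 N, or if a joint passes its speed limit or range.

## Working session

There is one attempt and no reset: what is moved stays moved. The work goes in short steps, Python scripts to look and compute and a shell command to move; the robot and the scene stay as the last step left them, time stands still between calls to the robot, and variables do not carry over. Pictures are saved under pics/ and viewed, and the job is handed in when it is done.

```bash
mkdir -p pics; cat > h.py <<'E'
from cell import *
import numpy as np, cv2
def snap(n,f):
    p,d=snapshot(n); cv2.imwrite('pics/'+f+'.png',cv2.cvtColor(p,cv2.COLOR_RGB2BGR)); np.savez('pics/'+f+'.npz',p=p,d=d); return p,d
def pts(n,d):
    c=camera_model(n);K=np.array(c['intrinsics']);T=np.linalg.inv(np.array(c['world_to_cam']))
    v,u=np.mgrid[:384,:512]
    X=np.stack([(u-K[0,2])/K[0,0]*d,(v-K[1,2])/K[1,1]*d,d],-1)
    return X@T[:3,:3].T+T[:3,3]
E
python3 - <<'E'
from h import *
snap('scene','s0');snap('top','t0')
for n in('scene','top'):print(camera_model(n))
print(read_state())
E
```

```text
{'intrinsics': array([[486.54671807,   0.        , 254.26297412],
       [  0.        , 486.54671807, 186.19353773],
       [  0.        ,   0.        ,   1.        ]]), 'world_to_cam': array([[ 7.61233121e-01, -6.48450180e-01,  6.04155593e-03,
        -5.71912204e+02],
       [-4.13978239e-01, -4.93109103e-01, -7.65157128e-01,
         2.59312138e+02],
       [ 4.99145423e-01,  5.79961876e-01, -6.43815245e-01,
         1.08169999e+03],
       [ 0.00000000e+00,  0.00000000e+00,  0.00000000e+00,
         1.00000000e+00]])}
{'intrinsics': array([[468.98099111,   0.        , 252.79140704],
       [  0.        , 468.98099111, 201.32890652],
       [  0.        ,   0.        ,   1.        ]]), 'world_to_cam': array([[-1.60045173e-02, -9.99844559e-01,  7.39682253e-03,
        -1.93795920e+02],
       [-9.84968658e-01,  1.44930295e-02, -1.72124071e-01,
         5.99299963e+02],
       [ 1.71990114e-01, -1.00404010e-02, -9.85047507e-01,
         1.18373912e+03],
       [ 0.00000000e+00,  0.00000000e+00,  0.00000000e+00,
         1.00000000e+00]])}
{'t': 0.1, 'joint_pos': array([ 5.51584683e+01,  2.18396602e+01,  7.43787842e+01,  1.92085787e-03,
        8.38598776e+01, -1.23348995e+01]), 'qvel': array([ 0.05780763, -0.03275661, -0.13771013,  0.04096924,  0.04655128,
        0.10167782]), 'joint_efforts': array([ 3.69213230e-03, -4.49215972e+01, -2.31656224e+01, -1.44085161e-04,
        3.65023261e-03, -2.83460133e-05]), 'ee_pos': array([210.42732675, 507.97638689, 303.3593212 ]), 'eef_rot': array([[-9.23833716e-01,  3.82793170e-01, -8.08322536e-04],
       [ 3.82793886e-01,  9.23833115e-01, -1.10288175e-03],
       [ 3.24579526e-04, -1.32830027e-03, -9.99999065e-01]]), 'wrist_force': array([0.05532141, 0.07383025, 0.28675438]), 'torque': array([ 0.0118485 , -0.03852976, -0.02667289]), 'finger_gap': 0.9976259606056159}
```

View pics/s0.png

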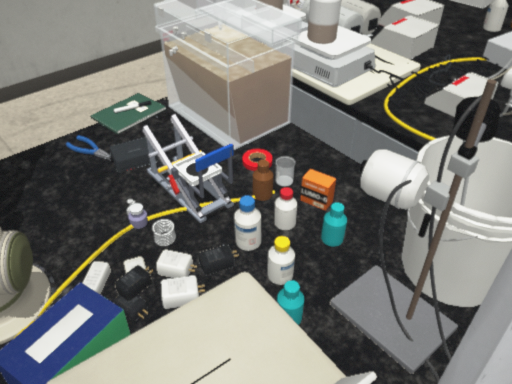

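View pics/t0.png

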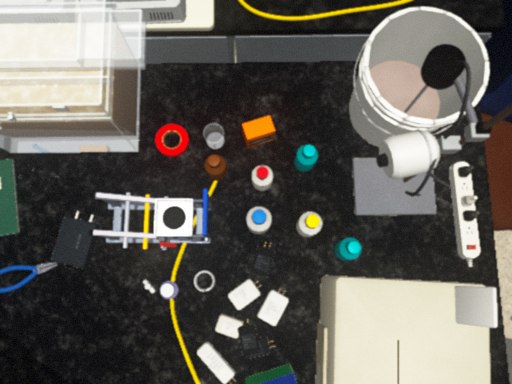

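The top view shows the lift with its uphill side to the left (+y). Its blue panel is at (206,197) and the tray centre at (173,217). The red cap is at (262,172), with blue at (259,219) and yellow at (311,223). Next I'll measure these.

```bash
cat > m.py <<'E'
from h import *
import sys
def comps(f,n,amin=15):
    z=np.load(f'pics/{f}.npz');p,d=z['p'],z['d'];X=pts(n,d)
    hsv=cv2.cvtColor(p,cv2.COLOR_RGB2HSV);h,s,v=[hsv[...,i].astype(int) for i in range(3)]
    sat=(s>130)&(v>80)
    for nm,m in dict(red=sat&((h<6)|(h>174)),yel=sat&(h>20)&(h<34),blue=sat&(h>100)&(h<125),white=(s<40)&(v>215)).items():
        c,l,st,ce=cv2.connectedComponentsWithStats(m.astype(np.uint8))
        for i in range(1,c):
            if st[i,4]>amin:
                q=X[(l==i)&(d>0)]
                print(n,nm,st[i],ce[i].round(1),'med',np.median(q,0).round(),'lo',np.percentile(q,3,0).round(),'hi',np.percentile(q,97,0).round())
E
python3 - <<'E'
from m import *
comps('t0','top');comps('s0','scene')
E
```

```text
top red [154 123  35  34 664] [171.6 139.7] med [778.  19.  17.] lo [738. -22.  -2.] hi [827.  63.  22.]
top red [257 166  11  13 113] [261.9 172.2] med [ 660. -227.  112.] lo [ 647. -239.  109.] hi [ 674. -214.  117.]
top red [159 242  18   6  77] [167.7 244.5] med [484.  14.  80.] lo [479.  -1.   2.] hi [490.  33.  99.]
top red [468 246   7   3  20] [471.1 247. ] med [ 469. -777.   35.] lo [ 466. -784.   32.] hi [ 471. -767.   40.]
top yel [238   0 176  21 945] [322.  11.] med [1068. -386.  170.] lo [1047. -597.  159.] hi [1099. -187.  176.]
top yel [208 180  10  17  85] [212.2 187.4] med [645. -92.   8.] lo [ 623. -104.   -4.] hi [664. -83.  13.]
top yel [143 203   7  30 140] [146.1 217.8] med [552.  68.  94.] lo [517.  63.  -3.] hi [588.  83.  99.]
top yel [193 215   3  13  30] [194.1 221. ] med [552. -43.   8.] lo [539. -46.  -4.] hi [569. -40.  13.]
top yel [306 215  13  13 143] [312. 221.] med [ 533. -348.  118.] lo [ 519. -363.  114.] hi [ 548. -334.  122.]
top yel [143 238   5  12  51] [145.1 243.7] med [487.  71.  94.] lo [475.  65.  -1.] hi [499.  87.  99.]
top yel [170 24
[... 9782 characters left out ...]
e [ 84 262  23  28 367] [ 94.8 274.4] med [195. -91.  30.] lo [ 171. -122.   27.] hi [226. -63.  33.]
scene white [  124   274   214   110 14170] [228.1 342.5] med [ 277. -488.  172.] lo [ 141. -624.  169.] hi [ 372. -398.  174.]
scene white [162 276  35  25 700] [178.8 287.8] med [ 317. -254.   40.] lo [ 282. -284.   34.] hi [ 353. -222.   43.]
scene white [  26  305   66   57 1184] [ 58.2 333.3] med [  62. -260.  125.] lo [  11. -286.  123.] hi [ 119. -234.  128.]
scene white [  0 318  33  22 379] [ 12.3 326.9] med [  3. -95.  11.] lo [ -21. -109.    7.] hi [ 35. -79.  17.]
scene white [358 373  18  11  95] [367.8 378.8] med [ 352. -712.  256.] lo [ 339. -716.  253.] hi [ 362. -708.  258.]
```

```bash
python3 - <<'E'
import cv2
a=cv2.imread('pics/t0.png')[120:280,80:340];cv2.imwrite('pics/t0z.png',cv2.resize(a,None,fx=3,fy=3,interpolation=2))
a=cv2.imread('pics/s0.png')[100:300,130:350];cv2.imwrite('pics/s0z.png',cv2.resize(a,None,fx=3,fy=3,interpolation=2))
E
```

```text
(no output)
```

View pics/t0z.png

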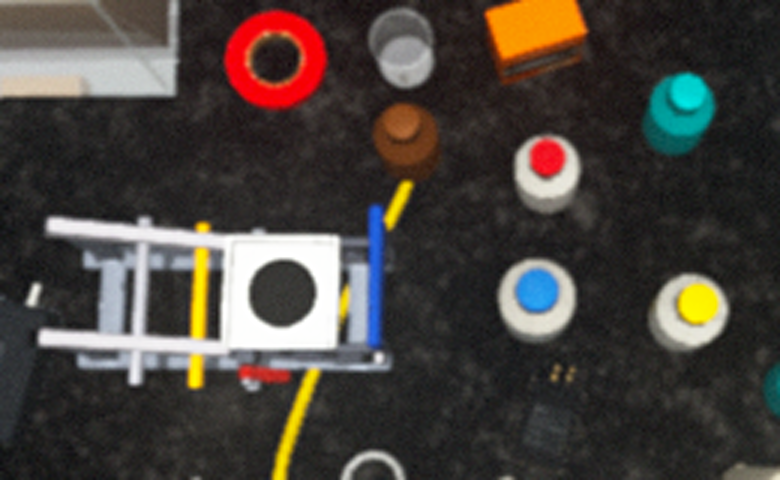

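View pics/s0z.png

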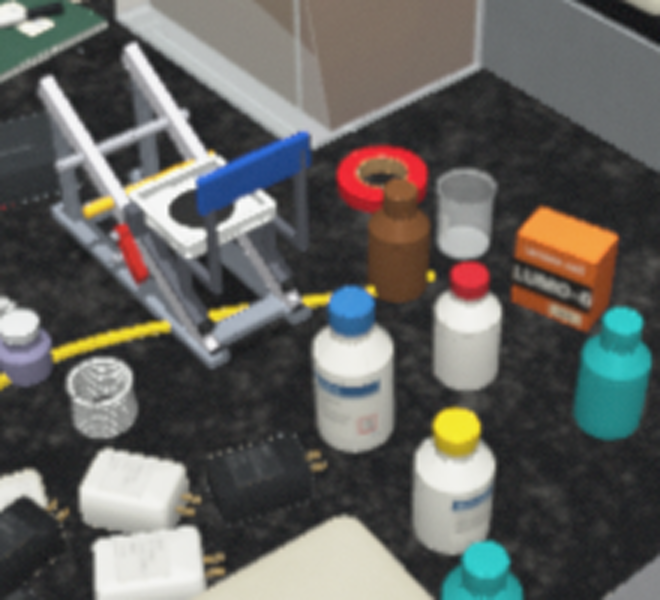

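```bash
cat > stand.py <<'E'
from h import *
def run(ft,fs):
    for n,f in (('top',ft),('scene',fs)):
        z=np.load(f'pics/{f}.npz');p,d=z['p'],z['d'];X=pts(n,d)
        hsv=cv2.cvtColor(p,cv2.COLOR_RGB2HSV);h,s,v=[hsv[...,i].astype(int) for i in range(3)]
        near=(X[...,0]>440)&(X[...,0]<640)&(X[...,1]>-180)&(X[...,1]<260)&(d>0)
        b=near&(s>130)&(h>100)&(h<125)&(X[...,2]>165)
        w=near&(s<40)&(v>200)
        q=X[b];print(n,'panel',len(q),q.mean(0).round(1),np.percentile(q,2,0).round(),np.percentile(q,98,0).round(),'dir',cv2.fitLine(q[:,:2].astype(np.float32),2,0,.01,.01).ravel()[:2].round(3))
        if n=='top':
            for zz in (98,160):pass
        t=w&(X[...,1]>-60)&(X[...,1]<180)
        c,l,st,ce=cv2.connectedComponentsWithStats(w.astype(np.uint8))
        i=1+np.argmax(st[1:,4]);
        r=near&((h<6)|(h>174))&(s>130)&(X[...,2]>30);q=X[r]
        print(' pawl',q.mean(0).round(1),np.percentile(q,2,0).round(),np.percentile(q,98,0).round())
        y=near&(h>20)&(h<34)&(s>130)&(X[...,2]>70);q=X[y]
        print(' rung',q.mean(0).round(1),np.percentile(q,2,0).round(),np.percentile(q,98,0).round(),'dir',cv2.fitLine(q[:,:2].astype(np.float32),2,0,.01,.01).ravel()[:2].round(3))
        k=near&(v<60)&(X[...,2]>95)&(X[...,2]<115)&(X[...,1]<80);q=X[k]
        if len(q): print(' disc',len(q),np.median(q,0).round(1),((np.percentile(q,2,0)+np.percentile(q,98,0))/2).round(1))
        tr=near&(X[...,2]>94)&(X[...,2]<122)&(X[...,1]<75)&(s<60)&(v>150);q=X[tr]
        (cx,cy),(a,bb),ang=cv2.minAreaRect(q[:,:2].astype(np.float32));print(' tray',cx,cy,a,bb,ang)
E
python3 - <<'E'
from stand import *
run('t0','s0')
z=np.load('pics/t0.npz');X=pts('top',z['d'])
for u,v in((215,160),(215,170),(262,172),(174,217)):print(u,v,X[v,u].round())
E
```

```text
top panel 226 [547.1 -91.2 205.5] [495. -95. 180.] [598. -87. 213.] dir [ 1.    -0.007]
 pawl [483.7  15.1  80.9] [479.  -1.  59.] [489.  34.  99.]
 rung [539.2  67.2  95.3] [476.  63.  91.] [609.  74. 100.] dir [ 0.998 -0.069]
 disc 244 [552.6  -4.1 103. ] [551.4  -4.4 103.7]
 tray 547.0572509765625 12.153400421142578 124.6658935546875 110.121826171875 89.10030364990234
scene panel 462 [542.5 -93.5 196.9] [493. -98. 178.] [597. -87. 211.] dir [ 1.    -0.025]
 pawl [482.1  12.4  77.2] [477.  -4.  56.] [489.  29.  96.]
 rung [491.3  67.6  94. ] [472.  62.  91.] [565.  73.  97.] dir [1.    0.031]
 disc 67 [537.6   2.7 102.8] [544.9  -1.2 103. ]
 tray 535.0994262695312 12.513465881347656 132.44744873046875 126.30657196044922 86.0524673461914
215 160 [ 695. -108.  111.]
215 170 [ 674. -106.   86.]
262 172 [ 661. -227.  113.]
174 217 [550.  -4. 103.]
```

```bash
cat > go.py <<'E'
from cell import *
import numpy as np,sys
from scipy.spatial.transform import Rotation as R
s=read_state();Rm=s['eef_rot'];x,y,z,yaw=map(float,sys.argv[1:5])
a=np.radians(yaw);T=np.array([[np.sin(a),np.cos(a),0],[-np.cos(a),np.sin(a),0],[0,0,-1]]).T.T
# columns: x=(sin,-cos,0), y=(cos,sin,0), z=(0,0,-1)
T=np.column_stack([[np.sin(a),-np.cos(a),0],[np.cos(a),np.sin(a),0],[0,0,-1]])
if np.linalg.det(T)<0:T[:,0]*=-1
print('t',round(s['t'],2),'pos',s['ee_pos'].round(1),'F',s['wrist_force'].round(1),'gap',round(s['finger_gap'],3))
print('shift',(Rm.T@(np.array([x,y,z])-s['ee_pos'])/1000).round(4),'rot',R.from_matrix(Rm.T@T).as_rotvec().round(3))
E
python3 go.py 660 -228 300 0
```

```text
t 0.1 pos [210.4 508.  303.4] F [0.1 0.1 0.3] gap 0.998
shift [-0.6971 -0.5078  0.0038] rot [-1.000e-03  0.000e+00  1.178e+00]
```

```bash
R=1; python3 -m pendant '[[-0.697,-0.508,0,0,0,1.178],[-0.697,-0.508,0,0,0,1.178],[-0.697,-0.508,0,0,0,1.178],[-0.697,-0.508,0,0,0,1.178],[-0.697,-0.508,0,0,0,1.178]]' -1; python3 go.py 660 -228 300 0
```

```text
t: 0.52
ee_pos: [319.4, 328.5, 303.7]
eef_rot: [[-0.521, 0.854, -0.001], [0.854, 0.521, -0.001], [-0.001, -0.001, -1.0]]
wrist_force: [1.3, 0.7, 1.0]
finger_gap: 0.999
t 0.52 pos [319.4 328.5 303.7] F [1.3 0.7 1. ] gap 0.999
shift [-0.6525  0.0011  0.0041] rot [-0.001  0.001  0.547]
```

```bash
python3 -m pendant '[[-0.65,0,0,0,0,0.547],[-0.65,0,0,0,0,0.547],[-0.65,0,0,0,0,0.547],[-0.65,0,0,0,0,0.547],[-0.65,0,0,0,0,0.547]]'; python3 go.py 660 -228 300 0
```

```text
t: 0.93
ee_pos: [427.8, 150.3, 303.9]
eef_rot: [[0.006, 1.0, -0.001], [1.0, -0.006, -0.001], [-0.001, -0.001, -1.0]]
wrist_force: [0.7, 0.9, 0.4]
finger_gap: 1.001
t 0.93 pos [427.8 150.3 303.9] F [0.7 0.9 0.4] gap 1.001
shift [-0.3769  0.2345  0.004 ] rot [-0.001  0.001 -0.006]
```

Now tool x = +y world, tool y = +x world and tool z = down.

```bash
python3 -m pendant '[[-0.377,0.234,0,0,0,0],[-0.377,0.234,0,0,0,0],[-0.377,0.234,0,0,0,0],[-0.377,0.234,0,0,0,0],[-0.377,0.234,0,0,0,0]]'; python3 -m pendant '[[-0.2,0.125,0.02,0,0,0],[-0.2,0.125,0.02,0,0,0],[-0.2,0.125,0.02,0,0,0],[-0.2,0.125,0.02,0,0,0],[-0.2,0.125,0.02,0,0,0]]';  python3 go.py 660 -228 119 0; python3 - <<'E'
from h import *
snap('scene','s1');snap('top','t1')
E
```

```text
t: 1.35
ee_pos: [536.4, -27.6, 303.7]
eef_rot: [[0.006, 1.0, -0.002], [1.0, -0.006, -0.001], [-0.001, -0.002, -1.0]]
wrist_force: [0.6, -0.2, 0.0]
finger_gap: 1.0
t: 1.77
ee_pos: [644.9, -204.5, 285.6]
eef_rot: [[0.007, 1.0, -0.002], [1.0, -0.007, -0.0], [-0.0, -0.002, -1.0]]
wrist_force: [0.2, -0.1, 0.8]
finger_gap: 1.002
t 1.77 pos [ 644.9 -204.5  285.6] F [ 0.2 -0.1  0.8] gap 1.002
shift [-0.0234  0.0157  0.1665] rot [-0.002  0.    -0.007]
```

View pics/s1.png

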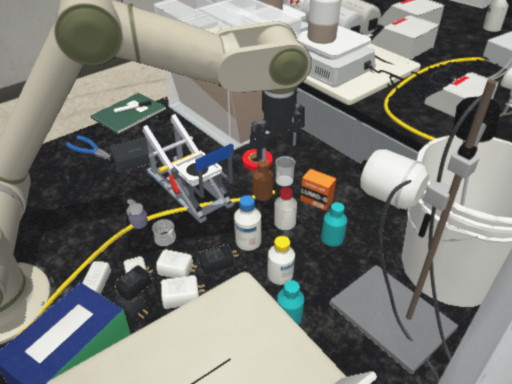

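The gripper is at (277,120), above and slightly off the red bottle at (286,205), and the neighbouring bottles are clear. I'll align and then descend.

```bash
python3 -m pendant '[[-0.0235,0.0155,0.02,0,0,0],[-0.0235,0.0155,0.05,0,0,0],[-0.0235,0.0155,0.08,0,0,0],[-0.0235,0.0155,0.08,0,0,0]]'; python3 go.py 660 -228 119 0
```

```text
t: 2.2
ee_pos: [658.6, -230.6, 195.6]
eef_rot: [[0.012, 1.0, -0.015], [1.0, -0.011, 0.006], [0.006, -0.015, -1.0]]
wrist_force: [-0.4, 1.1, -1.2]
finger_gap: 1.001
t 2.2 pos [ 658.6 -230.6  195.6] F [-0.4  1.1 -1.2] gap 1.001
shift [0.0021 0.0026 0.0766] rot [-0.015 -0.006 -0.012]
```

```bash
python3 -m pendant '[[0.002,0.0025,0.02,-0.015,-0.006,-0.012],[0.002,0.0025,0.04,-0.015,-0.006,-0.012],[0.002,0.0025,0.04,-0.015,-0.006,-0.012]]'; python3 go.py 660 -228 119 0
```

```text
t: 2.45
ee_pos: [659.5, -227.2, 152.9]
eef_rot: [[-0.001, 1.0, -0.006], [1.0, 0.001, 0.003], [0.003, -0.006, -1.0]]
wrist_force: [-0.2, 0.0, -0.4]
finger_gap: 1.002
t 2.45 pos [ 659.5 -227.2  152.9] F [-0.2  0.  -0.4] gap 1.002
shift [-0.0009  0.0007  0.0339] rot [-0.006 -0.003  0.001]
```

```bash
python3 -m pendant '[[-0.001,0.0005,0.015,-0.006,-0.003,0],[-0.001,0.0005,0.03,-0.006,-0.003,0],[-0.001,0.0005,0.032,-0.006,-0.003,0],[-0.001,0.0005,0.032,-0.006,-0.003,0]]'; python3 go.py 660 -228 119 0; python3 - <<'E'
from h import *
p,_=snap('scene','s2');cv2.imwrite('pics/s2z.png',cv2.resize(cv2.cvtColor(p[80:280,180:380],cv2.COLOR_RGB2BGR),None,fx=3,fy=3))
E
```

```text
t: 2.78
ee_pos: [660.1, -228.1, 122.2]
eef_rot: [[-0.001, 1.0, 0.001], [1.0, 0.001, -0.0], [-0.0, 0.001, -1.0]]
wrist_force: [0.0, -0.5, 0.5]
finger_gap: 0.999
t 2.78 pos [ 660.1 -228.1  122.2] F [ 0.  -0.5  0.5] gap 0.999
shift [ 0.0001 -0.0001  0.0032] rot [0.001 0.    0.001]
```

View pics/s2z.png

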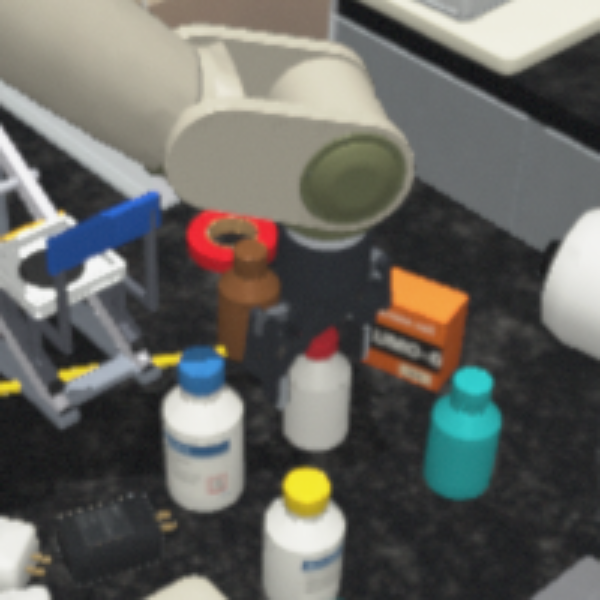

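The bottle stands between the fingers, with its cap just under the gripper body at about (320,345) in the crop. I'll close on it.

```bash
python3 -m pendant '[[0,0,0.003,0,0,0],[0,0,0.003,0,0,0],[0,0,0.003,0,0,0],[0,0,0.003,0,0,0],[0,0,0.003,0,0,0]]' 1; python3 -m pendant '[[0,0,0,0,0,0],[0,0,0,0,0,0],[0,0,0,0,0,0]]'
```

```text
t: 3.25
ee_pos: [660.9, -228.4, 121.5]
eef_rot: [[-0.001, 1.0, 0.005], [1.0, 0.001, -0.002], [-0.002, 0.005, -1.0]]
wrist_force: [0.9, -0.7, 5.7]
finger_gap: 0.627
t: 3.5
ee_pos: [660.9, -228.4, 121.6]
eef_rot: [[-0.001, 1.0, 0.004], [1.0, 0.001, -0.002], [-0.002, 0.004, -1.0]]
wrist_force: [-0.3, 0.3, 0.0]
finger_gap: 0.634
```

```bash
python3 -m pendant '[[0,0,-0.01,0,0,0],[0,0,-0.03,0,0,0],[0,0,-0.06,0,0,0],[0,0,-0.09,0,0,0],[0,0,-0.12,0,0,0]]'; python3 -m pendant '[[0.01,-0.005,-0.03,0,0,0],[0.025,-0.01,-0.06,0,0,0],[0.04,-0.02,-0.09,0,0,0],[0.055,-0.025,-0.11,0,0,0],[0.065,-0.03,-0.12,0,0,0]]';python3 go.py 550.5 -4 355 0; python3 - <<'E'
from h import *
p,_=snap('scene','s3')
E
```

```text
t: 3.92
ee_pos: [660.0, -228.0, 243.1]
eef_rot: [[-0.001, 1.0, 0.004], [1.0, 0.001, -0.002], [-0.002, 0.004, -1.0]]
wrist_force: [0.5, -1.2, -2.8]
finger_gap: 0.631
t: 4.33
ee_pos: [629.0, -161.5, 366.8]
eef_rot: [[-0.002, 1.0, 0.008], [1.0, 0.002, -0.004], [-0.004, 0.008, -1.0]]
wrist_force: [-0.7, -0.5, -2.2]
finger_gap: 0.628
t 4.33 pos [ 629.  -161.5  366.8] F [-0.7 -0.5 -2.2] gap 0.628
shift [ 0.1577 -0.0783  0.0106] rot [0.008 0.004 0.002]
```

View pics/s3.png

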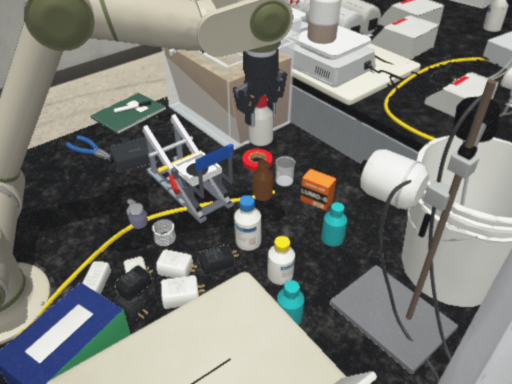

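The bottle is held upright at (261,122). Next I'll carry it over the tray.

```bash
python3 -m pendant '[[0.03,-0.015,0.002,0.002,0.001,0],[0.065,-0.032,0.004,0.004,0.002,0],[0.1,-0.05,0.006,0.006,0.003,0],[0.13,-0.065,0.008,0.008,0.004,0],[0.15,-0.075,0.01,0.008,0.004,0]]'; python3 -m pendant '[[0.01,-0.005,0,0,0,0],[0.01,-0.005,0,0,0,0],[0.01,-0.005,0,0,0,0]]';python3 go.py 550.5 -4 228 0; python3 - <<'E'
from h import *
snap('scene','s4');p,_=snap('top','t4')
a=cv2.imread('pics/t4.png')[120:280,80:340];b=cv2.imread('pics/s4.png')[60:220,100:300]
cv2.imwrite('pics/c4.png',np.hstack([cv2.resize(a,(400,300)),cv2.resize(b,(400,300))]))
E
```

```text
t: 4.8
ee_pos: [551.6, -8.3, 355.1]
eef_rot: [[-0.004, 1.0, -0.002], [1.0, 0.004, 0.002], [0.002, -0.002, -1.0]]
wrist_force: [0.4, -0.3, -2.7]
finger_gap: 0.626
t: 5.05
ee_pos: [546.8, 1.3, 354.5]
eef_rot: [[-0.005, 1.0, -0.003], [1.0, 0.005, 0.001], [0.001, -0.003, -1.0]]
wrist_force: [0.3, -0.3, -1.8]
finger_gap: 0.631
t 5.05 pos [546.8   1.3 354.5] F [ 0.3 -0.3 -1.8] gap 0.631
shift [-0.0055  0.004   0.1265] rot [-0.003 -0.001  0.005]
```

View pics/c4.png

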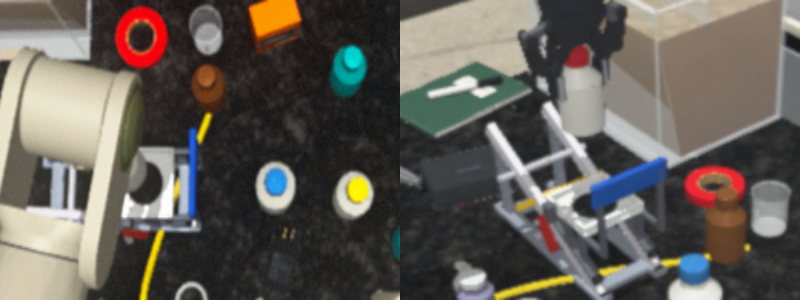

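```bash
python3 -m pendant '[[-0.0055,0.004,0.015,-0.003,0,0.005],[-0.0055,0.004,0.045,-0.003,0,0.005],[-0.0055,0.004,0.075,-0.003,0,0.005],[-0.0055,0.004,0.1,-0.003,0,0.005],[-0.0055,0.004,0.115,-0.003,0,0.005]]'; python3 -m pendant '[[0,0,0,0,0,0],[0,0,0,0,0,0]]';python3 go.py 550.5 -4 224 0;  python3 - <<'E'
from h import *
snap('scene','s5');p,_=snap('top','t5')
a=cv2.imread('pics/t5.png')[120:280,80:340];b=cv2.imread('pics/s5.png')[60:220,100:300]
cv2.imwrite('pics/c5.png',np.hstack([cv2.resize(a,(400,300)),cv2.resize(b,(400,300))]))
E
```

```text
t: 5.57
ee_pos: [550.7, -6.2, 236.3]
eef_rot: [[0.004, 1.0, -0.004], [1.0, -0.004, 0.002], [0.002, -0.004, -1.0]]
wrist_force: [0.3, -0.8, -2.0]
finger_gap: 0.631
t: 5.73
ee_pos: [551.1, -7.3, 235.4]
eef_rot: [[0.005, 1.0, -0.006], [1.0, -0.005, 0.002], [0.002, -0.006, -1.0]]
wrist_force: [0.8, 0.4, -2.5]
finger_gap: 0.627
t 5.73 pos [551.1  -7.3 235.4] F [ 0.8  0.4 -2.5] gap 0.627
shift [ 0.0033 -0.0005  0.0114] rot [-0.006 -0.002 -0.005]
```

View pics/c5.png

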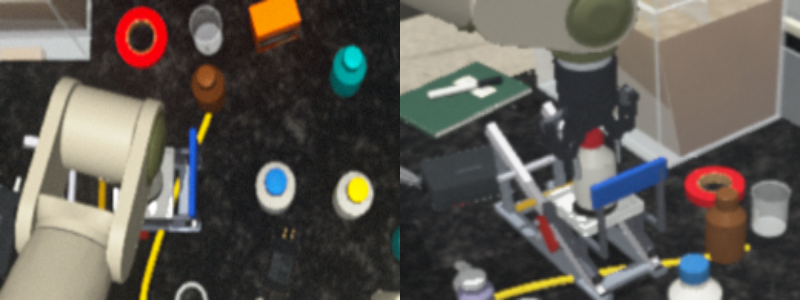

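The bottle is over the tray and inside the rim. I'll lower it in small steps and watch the force.

```bash
python3 -m pendant '[[0.002,0,0.002,-0.006,-0.002,-0.005],[0.003,-0.0005,0.004,-0.006,-0.002,-0.005],[0.003,-0.0005,0.006,-0.006,-0.002,-0.005],[0.003,-0.0005,0.008,-0.006,-0.002,-0.005],[0.003,-0.0005,0.009,-0.006,-0.002,-0.005]]'; python3 go.py 550.5 -4 224 0; python3 -m pendant '[[0,0,0.001,0,0,0],[0,0,0.002,0,0,0]]'
```

```text
t: 6.25
ee_pos: [550.9, -3.8, 228.2]
eef_rot: [[-0.001, 1.0, 0.004], [1.0, 0.001, -0.0], [-0.0, 0.004, -1.0]]
wrist_force: [-0.2, -0.8, -2.5]
finger_gap: 0.632
t 6.25 pos [550.9  -3.8 228.2] F [-0.2 -0.8 -2.5] gap 0.632
shift [-0.0002 -0.0004  0.0042] rot [0.004 0.    0.001]
t: 6.42
ee_pos: [550.9, -3.8, 226.1]
eef_rot: [[-0.001, 1.0, 0.004], [1.0, 0.001, -0.001], [-0.001, 0.004, -1.0]]
wrist_force: [0.4, -0.1, -2.3]
finger_gap: 0.63
```

```bash
python3 -m pendant '[[0,0,0.001,0,0,0],[0,0,0.0015,0,0,0]]';  python3 -m pendant '[[0,0,0.001,0.004,0,0],[0,0,0.0015,0.004,0,0]]'
```

```text
t: 6.58
ee_pos: [550.9, -3.8, 224.4]
eef_rot: [[-0.001, 1.0, 0.004], [1.0, 0.001, -0.0], [-0.0, 0.004, -1.0]]
wrist_force: [0.4, 0.3, -2.6]
finger_gap: 0.628
t: 6.75
ee_pos: [551.2, -3.8, 223.9]
eef_rot: [[-0.001, 1.0, 0.001], [1.0, 0.001, -0.001], [-0.001, 0.001, -1.0]]
wrist_force: [-3.1, 1.3, 9.7]
finger_gap: 0.629
```

Contact at TCP z = 224, as expected. I'll release, rise and look.

```bash
python3 -m pendant '[[0,0,0,0,0,0],[0,0,0,0,0,0],[0,0,0,0,0,0],[0,0,0,0,0,0],[0,0,0,0,0,0]]' -1;  python3 -m pendant '[[0,0,-0.005,0,0,0],[0,0,-0.02,0,0,0],[0,0,-0.05,0,0,0],[0,0,-0.09,0,0,0],[0,0,-0.13,0,0,0]]';python3 -m pendant '[[-0.02,0,-0.02,0,0,0],[-0.06,0,-0.02,0,0,0],[-0.1,0,-0.02,0,0,0],[-0.14,0,-0.02,0,0,0],[-0.17,0,-0.02,0,0,0]]' 1;python3 -m pendant '[[0,0,0,0,0,0]]'; python3 - <<'E'
from h import *
snap('scene','s6');p,_=snap('top','t6')
a=cv2.imread('pics/t6.png')[120:280,80:340];b=cv2.imread('pics/s6.png')[60:220,100:300]
cv2.imwrite('pics/c6.png',np.hstack([cv2.resize(a,(400,300)),cv2.resize(b,(400,300))]))
E
```

```text
t: 7.17
ee_pos: [551.2, -3.9, 223.8]
eef_rot: [[-0.001, 1.0, 0.001], [1.0, 0.001, -0.001], [-0.001, 0.001, -1.0]]
wrist_force: [-0.4, -0.4, -0.6]
finger_gap: 1.005
t: 7.58
ee_pos: [550.6, -3.7, 355.4]
eef_rot: [[-0.001, 1.0, -0.001], [1.0, 0.001, -0.0], [-0.0, -0.001, -1.0]]
wrist_force: [0.5, 0.7, 0.5]
finger_gap: 1.0
t: 8.0
ee_pos: [550.3, -176.3, 375.9]
eef_rot: [[0.0, 1.0, -0.0], [1.0, -0.0, -0.001], [-0.001, -0.0, -1.0]]
wrist_force: [0.3, 0.2, -0.3]
finger_gap: 0.304
t: 8.08
ee_pos: [550.0, -181.0, 375.3]
eef_rot: [[0.005, 1.0, -0.001], [1.0, -0.005, -0.002], [-0.002, -0.001, -1.0]]
wrist_force: [0.1, 0.0, 1.0]
finger_gap: 0.142
```

View pics/c6.png

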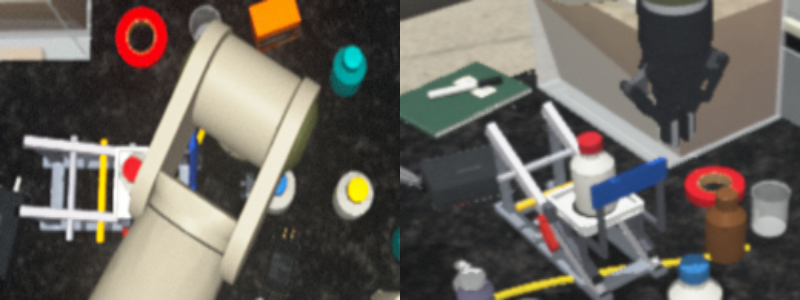

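The bottle stands upright in the tray, with its cap at (590,142) in the right-hand crop, and the panel is clear. Next I'll put the closed fingertips in front of the panel.

```bash
python3 go.py 548 -130 258 0; python3 -m pendant '[[0.01,-0.002,0.01,0,0,-0.005],[0.03,-0.002,0.04,0,0,-0.005],[0.04,-0.002,0.07,0,0,-0.005],[0.051,-0.002,0.1,0,0,-0.005],[0.051,-0.002,0.117,0,0,-0.005]]';python3 -m pendant '[[0,0,0,0,0,0],[0,0,0,0,0,0]]';python3 go.py 548 -108 258 0; python3 - <<'E'
from h import *
snap('scene','s7');p,_=snap('top','t7')
a=cv2.imread('pics/t7.png')[120:280,80:340];b=cv2.imread('pics/s7.png')[60:220,100:300]
cv2.imwrite('pics/c7.png',np.hstack([cv2.resize(a,(400,300)),cv2.resize(b,(400,300))]))
E
```

```text
t 8.18 pos [ 550.1 -177.3  375.9] F [-0.   0.6  0.3] gap -0.002
shift [ 0.0474 -0.0022  0.1178] rot [-0.001  0.001 -0.002]
t: 8.6
ee_pos: [547.2, -122.6, 256.4]
eef_rot: [[-0.006, 1.0, -0.004], [1.0, 0.006, 0.002], [0.002, -0.004, -1.0]]
wrist_force: [0.8, 0.3, 0.0]
finger_gap: -0.003
t: 8.77
ee_pos: [547.1, -120.9, 256.4]
eef_rot: [[-0.008, 1.0, -0.005], [1.0, 0.008, 0.003], [0.003, -0.005, -1.0]]
wrist_force: [-0.6, -0.7, 1.8]
finger_gap: -0.002
t 8.77 pos [ 547.1 -120.9  256.4] F [-0.6 -0.7  1.8] gap -0.002
shift [ 0.0129  0.001  -0.0015] rot [-0.005 -0.003  0.008]
```

View pics/c7.png

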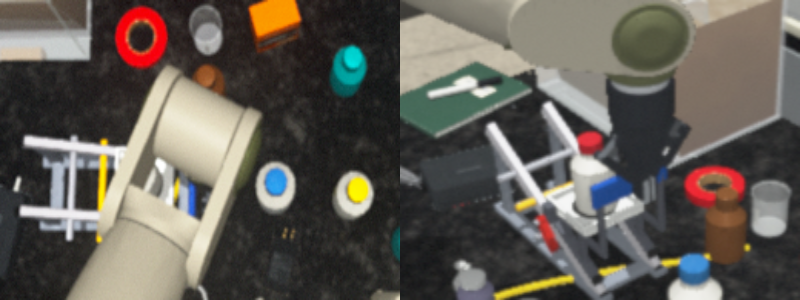

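Fingertips are just downhill of the panel. I'll approach slowly until they touch.

```bash
python3 -m pendant '[[0.002,0.0005,-0.001,-0.005,-0.003,0.008],[0.004,0.001,-0.001,-0.005,-0.003,0.008],[0.006,0.001,-0.001,-0.005,-0.003,0.008],[0.008,0.001,-0.001,-0.005,-0.003,0.008]]'; python3 -m pendant '[[0.001,0,0,0,0,0],[0.002,0,0,0,0,0],[0.003,0,0,0,0,0]]'
```

```text
t: 9.2
ee_pos: [548.8, -114.0, 259.6]
eef_rot: [[0.001, 1.0, 0.005], [1.0, -0.001, -0.003], [-0.003, 0.005, -1.0]]
wrist_force: [0.3, -0.7, -0.3]
finger_gap: 0.003
t: 9.45
ee_pos: [548.8, -110.9, 259.7]
eef_rot: [[0.001, 1.0, 0.005], [1.0, -0.001, -0.003], [-0.003, 0.005, -1.0]]
wrist_force: [-0.4, -0.3, -0.3]
finger_gap: 0.002
```

```bash
python3 -m pendant '[[0.001,0,0,0,0,0],[0.002,0,0,0,0,0]]'; python3 -m pendant '[[0.001,0,0,0,0,0],[0.002,0,0,0,0,0]]'; python3 -m pendant '[[0.001,0,0,0,0,0],[0.002,0,0,0,0,0]]'
```

```text
t: 9.62
ee_pos: [548.8, -108.9, 259.6]
eef_rot: [[0.001, 1.0, 0.004], [1.0, -0.001, -0.003], [-0.003, 0.004, -1.0]]
wrist_force: [-0.2, -0.6, -0.7]
finger_gap: 0.001
t: 9.78
ee_pos: [548.8, -106.8, 259.6]
eef_rot: [[0.001, 1.0, 0.004], [1.0, -0.001, -0.003], [-0.003, 0.004, -1.0]]
wrist_force: [0.3, -0.4, 0.0]
finger_gap: -0.005
t: 9.95
ee_pos: [548.8, -105.3, 259.7]
eef_rot: [[0.002, 1.0, 0.005], [1.0, -0.002, -0.005], [-0.005, 0.005, -1.0]]
wrist_force: [-1.2, -6.9, 2.6]
finger_gap: -0.002
```

Contact at TCP y ≈ −106. Now I'll push up the slope.

```bash
python3 -m pendant '[[0.0015,0,-0.001,0,0,0],[0.004,0,-0.0025,0,0,0],[0.0075,0,-0.0045,0,0,0],[0.011,0,-0.0065,0,0,0],[0.0145,0,-0.0085,0,0,0]]'; python3 -m pendant '[[0.0035,0,-0.002,0,0,0],[0.007,0,-0.004,0,0,0],[0.0105,0,-0.006,0,0,0],[0.014,0,-0.008,0,0,0],[0.0175,0,-0.010,0,0,0]]'; python3 - <<'E'
from h import *
snap('scene','s8')
b=cv2.imread('pics/s8.png')[60:220,100:300]
cv2.imwrite('pics/c8.png',cv2.resize(b,(750,600)))
E
```

```text
t: 10.37
ee_pos: [549.0, -90.6, 268.5]
eef_rot: [[0.002, 1.0, 0.005], [1.0, -0.002, -0.005], [-0.005, 0.005, -1.0]]
wrist_force: [1.7, -4.7, -1.0]
finger_gap: -0.0
t: 10.78
ee_pos: [549.3, -72.7, 278.8]
eef_rot: [[0.002, 1.0, 0.007], [1.0, -0.002, -0.005], [-0.005, 0.007, -1.0]]
wrist_force: [3.9, -5.3, -1.0]
finger_gap: 0.002
```

View pics/c8.png

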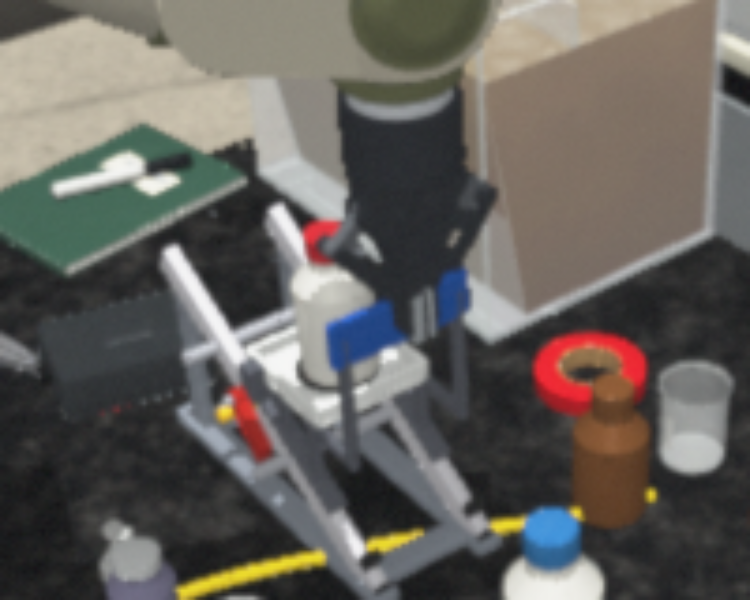

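Travel is about 38 mm. The pawl (red, at (250,420)) has reached the first rung and the yellow rung is just ahead. I'll keep going.

```bash
python3 -m pendant '[[0.0035,0,-0.002,0,0,0],[0.007,0,-0.004,0,0,0],[0.0105,0,-0.006,0,0,0],[0.014,0,-0.008,0,0,0],[0.0175,0,-0.010,0,0,0]]'; python3 -m pendant '[[0.0035,0,-0.002,0,0,0],[0.007,0,-0.004,0,0,0],[0.0105,0,-0.006,0,0,0],[0.014,0,-0.008,0,0,0],[0.0175,0,-0.010,0,0,0]]'; python3 -m pendant '[[0.0035,0,-0.002,0,0,0],[0.007,0,-0.004,0,0,0],[0.01,0,-0.0055,0,0,0],[0.012,0,-0.007,0,0,0],[0.013,0,-0.0075,0,0,0]]';python3 go.py 549 -24 307 0;python3 - <<'E'
from h import *
snap('scene','s9');snap('top','t9')
b=cv2.imread('pics/s9.png')[60:220,100:300]
cv2.imwrite('pics/c9.png',cv2.resize(b,(750,600)))
b=cv2.imread('pics/t9.png')[120:280,80:280]
cv2.imwrite('pics/c9t.png',cv2.resize(b,(750,600)))
E
```

```text
t: 11.25
ee_pos: [549.4, -54.4, 289.4]
eef_rot: [[0.001, 1.0, 0.008], [1.0, -0.001, -0.005], [-0.005, 0.008, -1.0]]
wrist_force: [2.8, -4.7, -1.0]
finger_gap: -0.001
t: 11.67
ee_pos: [549.6, -36.7, 299.7]
eef_rot: [[0.001, 1.0, 0.009], [1.0, -0.001, -0.006], [-0.006, 0.009, -1.0]]
wrist_force: [3.9, -5.1, -0.3]
finger_gap: -0.006
t: 12.08
ee_pos: [549.6, -23.4, 307.5]
eef_rot: [[0.001, 1.0, 0.01], [1.0, -0.001, -0.006], [-0.006, 0.01, -1.0]]
wrist_force: [2.5, -4.9, -0.4]
finger_gap: 0.003
t 12.08 pos [549.6 -23.4 307.5] F [ 2.5 -4.9 -0.4] gap 0.003
shift [-0.0006 -0.0006  0.0005] rot [ 0.01   0.006 -0.001]
```

View pics/c9.png

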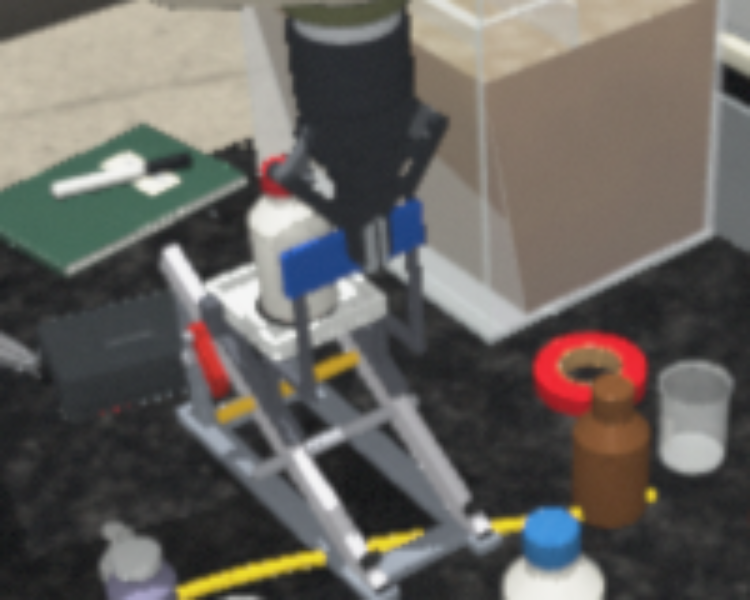

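View pics/c9t.png

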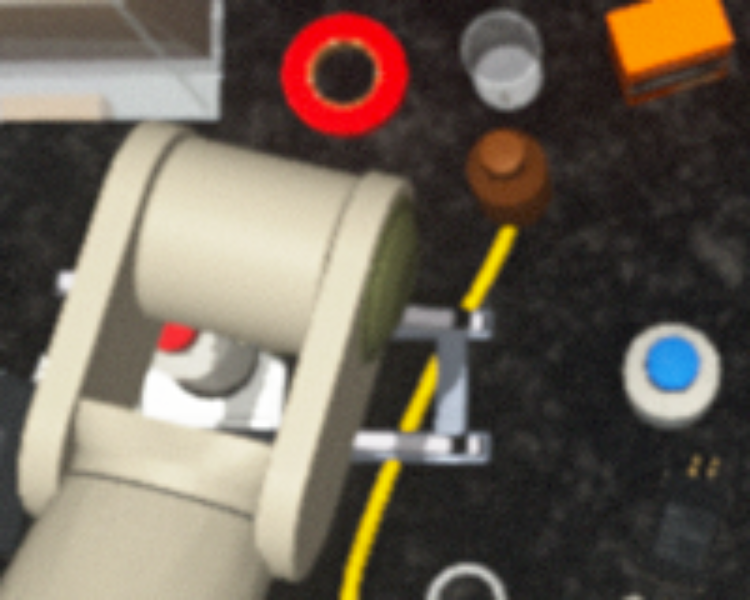

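The yellow rung is now exposed just below the pawl's lower end at (222,392). I'll check the travel and the pawl angle in numbers before lowering.

```bash
cat > pw.py <<'E'
from h import *
def pw(f):
    z=np.load(f'pics/{f}.npz');p,d=z['p'],z['d'];X=pts('scene',d)
    hsv=cv2.cvtColor(p,cv2.COLOR_RGB2HSV);h,s,v=[hsv[...,i].astype(int) for i in range(3)]
    m=((h<6)|(h>174))&(s>130)&(v>80)&(X[...,0]>465)&(X[...,0]<500)&(X[...,1]>-40)&(X[...,1]<180)&(X[...,2]>40)&(X[...,2]<200)
    q=X[m];l=cv2.fitLine(q[:,1:].astype(np.float32),2,0,.01,.01).ravel()
    print(f,'pawl',len(q),q.mean(0).round(1),'ang',np.degrees(np.arctan2(l[1],l[0])).round(1)%180)
    b=(s>130)&(h>100)&(h<125)&(X[...,2]>150)&(X[...,0]>470)&(X[...,0]<620)&(X[...,1]>-150)&(X[...,1]<50);q=X[b]
    print('  panel x-/y/z',np.percentile(q,5,0).round(1),np.median(q,0).round(1),np.percentile(q,95,0).round(1))
E
python3 - <<'E'
from pw import *
for f in('s0','s5','s6','s8','s9'):pw(f)
E
```

```text
s0 pawl 94 [482.1  12.4  77.2] ang 54.0
  panel x-/y/z [494.9 -96.7 180.3] [541.7 -93.9 197.2] [592.2 -88.5 210.4]
s5 pawl 87 [481.6  12.   76.7] ang 52.7
  panel x-/y/z [495.4 -96.6 180.4] [542.7 -93.6 197.7] [593.2 -88.5 210.4]
s6 pawl 95 [482.2  12.8  77.2] ang 54.1
  panel x-/y/z [496.  -96.7 180.4] [544.7 -93.6 197.1] [592.8 -88.9 210.6]
s8 pawl 89 [482.7  44.2  96.4] ang 48.9
  panel x-/y/z [494.7 -64.4 200.1] [526.3 -60.7 216.4] [594.  -56.1 229.3]
s9 pawl 94 [483.9  93.2 122.8] ang 56.8
  panel x-/y/z [496.3 -15.3 229.2] [528.3 -11.6 244.9] [595.3  -7.  257.8]
```

Travel is about 94 mm and the pawl is back at its rest angle, so it is past yellow (85) and well short of the third rung (135). I'll lower it slowly with the fingertips still supporting it.

```bash
python3 -m pendant '[[-0.0005,0,0.0003,0,0,0],[-0.0013,0,0.0008,0,0,0],[-0.0022,0,0.0013,0,0,0],[-0.003,0,0.0018,0,0,0],[-0.0039,0,0.0023,0,0,0]]'; python3 -m pendant '[[-0.0008,0,0.0005,0,0,0],[-0.0016,0,0.001,0,0,0],[-0.0022,0,0.0013,0,0,0]]';python3 -m pendant '[[-0.0005,0,0.0003,0,0,0],[-0.001,0,0.0006,0,0,0],[-0.0015,0,0.0009,0,0,0]]';
```

```text
t: 12.6
ee_pos: [549.6, -27.6, 305.0]
eef_rot: [[0.001, 1.0, 0.009], [1.0, -0.001, -0.006], [-0.006, 0.009, -1.0]]
wrist_force: [2.1, -4.2, 1.3]
finger_gap: -0.003
t: 12.85
ee_pos: [549.5, -30.0, 303.7]
eef_rot: [[0.001, 1.0, 0.009], [1.0, -0.001, -0.006], [-0.006, 0.009, -1.0]]
wrist_force: [0.5, -4.3, 1.3]
finger_gap: -0.003
t: 13.1
ee_pos: [549.5, -31.5, 302.7]
eef_rot: [[0.001, 1.0, 0.009], [1.0, -0.001, -0.006], [-0.006, 0.009, -1.0]]
wrist_force: [1.1, -4.2, 1.8]
finger_gap: 0.0
```

```bash
for i in 1; do python3 -m pendant '[[-0.0005,0,0.0003,0,0,0],[-0.001,0,0.0006,0,0,0],[-0.0015,0,0.0009,0,0,0]]'; python3 -m pendant '[[-0.0005,0,0.0003,0,0,0],[-0.001,0,0.0006,0,0,0],[-0.0015,0,0.0009,0,0,0]]'; done
```

```text
t: 13.35
ee_pos: [549.3, -32.5, 301.6]
eef_rot: [[0.001, 1.0, 0.008], [1.0, -0.001, -0.005], [-0.005, 0.008, -1.0]]
wrist_force: [-0.9, 1.0, 0.5]
finger_gap: 0.001
t: 13.6
ee_pos: [549.1, -33.8, 300.6]
eef_rot: [[0.001, 1.0, 0.007], [1.0, -0.001, -0.004], [-0.004, 0.007, -1.0]]
wrist_force: [0.2, -0.0, -0.2]
finger_gap: -0.002
```

The push force vanished at TCP y ≈ −32.3, which is travel ≈ 85, so the pawl is holding. I'll back off slowly and check.

```bash
python3 -m pendant '[[-0.002,0,0,0,0,0],[-0.006,0,0,0,0,0],[-0.014,0,0,0,0,0],[-0.025,0,0,0,0,0],[-0.04,0,0,0,0,0]]'; python3 -m pendant '[[-0.03,0,-0.01,0,0,0],[-0.06,0,-0.03,0,0,0],[-0.09,0,-0.05,0,0,0],[-0.12,0,-0.05,0,0,0],[-0.15,0,-0.05,0,0,0]]';python3 -m pendant '[[0,0,0,0,0,0],[0,0,0,0,0,0],[0,0,0,0,0,0]]';python3 - <<'E'
from pw import *
snap('scene','s10');snap('top','t10')
b=cv2.imread('pics/s10.png')[60:300,100:350]
cv2.imwrite('pics/c10.png',cv2.resize(b,(625,600)))
pw('s10')
from m import *
comps('s10','scene',130)
E
```

```text
t: 14.02
ee_pos: [549.1, -74.6, 300.8]
eef_rot: [[0.0, 1.0, 0.007], [1.0, -0.0, -0.004], [-0.004, 0.007, -1.0]]
wrist_force: [0.5, -0.4, 1.0]
finger_gap: 0.003
t: 14.43
ee_pos: [548.3, -226.9, 352.8]
eef_rot: [[0.001, 1.0, 0.01], [1.0, -0.001, -0.006], [-0.006, 0.01, -1.0]]
wrist_force: [0.9, 1.1, -0.3]
finger_gap: 0.002
t: 14.68
ee_pos: [548.0, -227.2, 352.7]
eef_rot: [[0.001, 1.0, 0.009], [1.0, -0.001, -0.005], [-0.005, 0.009, -1.0]]
wrist_force: [0.3, 0.3, -0.6]
finger_gap: -0.003
s10 pawl 87 [483.9  86.4 119.3] ang 53.8
  panel x-/y/z [497.8 -23.6 223.5] [544.  -20.2 239.4] [592.7 -15.3 252.6]
scene red [242 152  16  19 185] [248.6 162.2] med [746.  19.  16.] lo [734. -12.  -1.] hi [771.  76.  21.]
scene yel [383  57 103  83 756] [419.8  93.3] med [1192. -169.  170.] lo [1046. -355.  160.] hi [1589. -109.  175.]
scene yel [147 207  40  14 188] [165.7 212.7] med [442.   4.   6.] lo [395. -18.  -3.] hi [491.  26.  11.]
scene yel [ 39 225  94  90 632] [ 85.4 264.6] med [199. -22.   6.] lo [ 74. -87.  -3.] hi [338.  26.  11.]
scene yel [274 235  17  17 220] [281.8 243. ] med [ 531. -
[... 2515 characters left out ...]
e [125 258  19  13 144] [133.2 263. ] med [ 278. -121.   34.] lo [ 259. -139.   31.] hi [ 297. -107.   36.]
scene white [ 84 262  23  28 376] [ 94.8 274.4] med [195. -92.  30.] lo [ 171. -123.   27.] hi [226. -62.  33.]
scene white [   96   273   243   111 15614] [220.9 344.1] med [ 270. -481.  172.] lo [ 105. -627.  169.] hi [ 372. -394.  174.]
scene white [162 276  35  25 707] [178.8 287.9] med [ 317. -254.   40.] lo [ 283. -285.   33.] hi [ 353. -222.   43.]
scene white [  0 303  41  38 330] [ 23.  320.3] med [ 34. -93.  11.] lo [ -22. -109.    7.] hi [ 61. -69.  15.]
scene white [  26  305   66   58 1189] [ 58.1 333.4] med [  61. -260.  125.] lo [  11. -286.  123.] hi [ 119. -234.  128.]
```

View pics/c10.png

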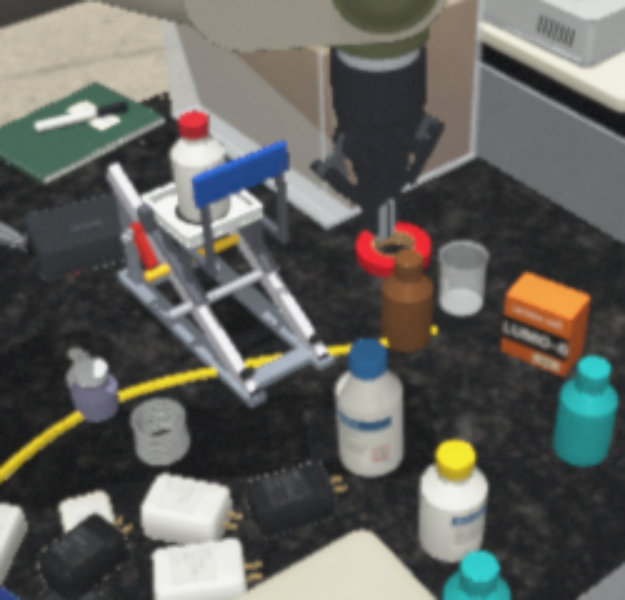

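View pics/t10.png

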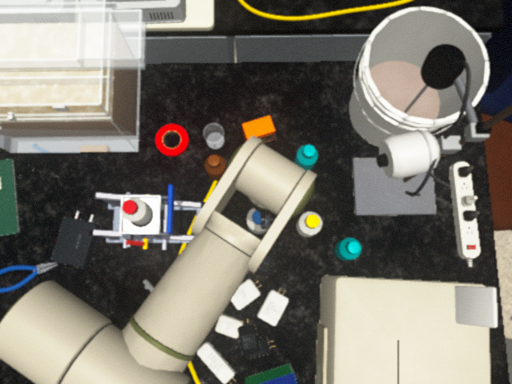

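The carrier holds at travel ≈ 85 mm with the pawl on the yellow rung. The bottle is upright in the tray (cap at (130,207) in the top view), and the blue and yellow bottles haven't moved. The robot is clear, so I'll hand in.

```bash
python3 -c "
from cell import *
print(sign_off())"
```

```text
the job is handed in; nothing more can be done
None
```

I stood the red-capped bottle upright in the tray while the lift was down. With closed fingertips on the blue panel I pushed the carrier up to about 94 mm. I then lowered it in roughly 1 mm steps, with the fingertips in contact, until the pushing force dropped to zero at about 85 mm, which is the yellow rung. I handed in about 15 s into the 53 s limit.

**Last checks, fingers withdrawn:**
- **Carrier:** the panel and the pawl put its travel at 85.0 and 85.4 mm, about 1 s after the fingers left it.
- **Pawl:** its angle in the image was 53.8°, against 54.0° at the start, so it is hanging down and holding.
- **Bottles:** the red-capped bottle is upright in the tray. The blue and yellow bottles are where they started, within about 1 mm.
- **Forces:** the highest wrist force I read was about 10 N, as the bottle touched the tray floor.

No check failed. The two cameras disagreed by a few mm, which made no difference here.

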